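# Lock the bayonet clamp plug of a drilling fixture

## Robot

A 7-joint arm with a two-finger parallel gripper is mounted at the origin on the work surface. World frame = base frame: x ahead of the robot, y to its left, z up, the work surface at z = 0. Lengths are in mm, angles in rad, forces in N, time in s.
With the tool pointing down it reaches from about 400 to 875 mm from the base axis. Payload 6.5 kg.
Tool frame: the origin (TCP) lies midway between the tips of the shut fingers; the grasp point (between the pads) lies 19 mm behind it (env.grip_depth is the distance from the TCP to the grasp point, in mm); z points along the fingers, y is the line along which they close (so a half turn about z gives the same grasp; the last joint's range is limited). The gripper opens to 88 mm and grips with 3 to 60 N. Pads are 18 mm wide; open, the fingers measure 123 mm over their backs; the gripper's body (75 mm by 187 mm) begins 45 mm behind the grasp point.
Start: joints at [1.273, 0.536, -0.004, 1.538, 0.003, 1.067, -0.071], TCP at [149.32, -632.609, 204.516] pointing down, gripper open.
Joint ranges: [-2.7, 2.7], [-0.37, 2.16], [-1.27, 1.26], [0.24, 2.4], [-1.31, 4.45], [0.19, 1.91], [-2.76, 2.76]. Speed limits (rad/s): [2.39, 2.39, 3.14, 3.14, 3.14, 3.14, 3.14].

## Interface

Orientations are given as a unit quaternion [w, x, y, z].
In Python, from plant import env, eyes gives the robot as it stands. Calls block until the motion is done:
- env.goto(position, orientation): joint-space move of the TCP to a pose.
- env.move_linear(position, speed=150, orientation=None, guard=None): straight line of the TCP; orientation=None keeps the orientation; speed is the mean speed in mm/s. With guard (N) it stops when the force on the tool has changed by that much, and returns True; else False.
- env.goto_joints(angles): joint-space move.
- env.gripper_to(opening, grip_force=None): finger opening in mm; grip_force is the grip in N (None keeps the last); returns when the fingers have stopped.
- env.dwell(seconds).
- env.ik(position, orientation): joint angles nearest the present ones, or None.
- env.state(): the state.
- eyes.get_image(name): name is "scene" or "top" or "wrist"; returns a dict with "frame" (420x560x3 uint8, blue, green, red), "fov_y" (degrees; the focal length in pixels is half the picture's height over the tangent of half this angle, whatever the lens; pixels are square), "cx", "cy" (the principal point, pixels), "R" (3x3) and "t" (3): a world point X has camera coordinates R X + t. Camera axes: x right, y down, z forward; pixel columns grow to the right and rows downward; lengths in mm; the calibration is good to about 2 mm. A picture is of the moment at which its call begins. There is no depth.
A pose or a line that the arm cannot do raises env.Unreachable and nothing moves.
- env.sign_off(): hands the job in; it is judged then, once.
Trained networks look in a picture, given as the dict that the camera call returned (one of the last four; its "shot" number tells which), for a name from the list of things; names that differ only in an ending like _2 or _b are one class to them, and where a whole thing is asked for, a point or a joint stands for the part that bears it (a point fixed in the world has none). Each returns a list of dicts, best first, with "score" (0 to 1); they miss things now and then, are a little off and sometimes report something else, mostly with a low value. They report only what shows in the picture. A call takes as long as a camera call. They do not tell look-alikes from the thing itself.
- eyes.masks_of(thing, picture): "mask" (420x560 bool, what is visible of it) and "centre" ([row, column] in pixels, amid what is visible of it).
The state is a dict: "time": time; "q": joint angles; "joint_vel": joint speeds; "effort": joint torques, N m; "position": TCP position; "tool_rot": TCP orientation; "force": force on the tool from outside, world axes, zero at the start; "moment": the same for the moment, N m; "opening": finger opening in mm; "grasp_force": force on a finger pad.
Only numpy, scipy, OpenCV 4.12 (cv2) and the standard library are available. Lean on these libraries where they do the work, as an engineer would, in place of code of your own. Each camera call takes 0.05 s, during which the arm holds its last target. There are 200 camera calls.

## Task

Clamp the aluminium housing in the drilling fixture: lift the red-handled clamp plug out of its wooden block, feel its two lugs into the slots of the post inside the housing's bore, push it down against its spring, turn it about a quarter turn clockwise to the stop and let go so that it springs up into its locking notches and holds the housing down. The post's height and slot direction are only roughly known, so go by feel and never load the socket with more than about 70 N, in pushing or at the stop; do not lift the housing out or disturb the other things on the bench.

Things in the scene. Friction and masses are not known exactly. Their poses are not given: they have to be found in the camera images.
- fixture: drilling fixture bolted to the bench: dark steel base 130 x 130 mm, 20 mm thick, with two bolting ears along its x. Four rails 14 mm high locate the housing. Origin: centre of the base's underside, z up. On that centre line a fixed dark steel post, 44 mm diameter, stands inside the housing's bore; its brass-collared top is the bayonet socket.
- socket (a point): nominal centre of the top of the post's collar, 99 mm above the fixture's origin, 6 mm below the housing's top; axes as the fixture's. The collar is 9 mm thick, with a centre hole of 11.6 mm radius and two entry slots across from each other, 11.6 mm wide, nominally along +x and -x. The post was set by hand: true height up to 2 mm off, slots turned up to 0.4 rad either way; both must be felt.
- socket_free (a point): where the plug's origin nominally is, 70 mm above the fixture's origin, when its lugs come clear below the collar and can turn, clockwise from above only; 2 mm lower its nose meets the socket's hard floor. (With the lugs still on top of the collar the plug's origin is at 85 mm; standing unpressed in the slots, at 82 mm.) Shifts with the post's height.
- socket_lock (a point): where the plug's origin nominally is, 76 mm above the fixture's origin, when locked. 80 degrees clockwise of the entry slots the collar's underside has notches 6 mm deep, 12 mm wide, into which the spring lifts the lugs when the plug is let go; hard stops just past them end the turn at about 86 degrees (0.4 N m there loads the socket with 30 to 60 N). Shifts with the post.
- housing: the workpiece: square aluminium extrusion 70 x 70 x 85 mm with a 50 mm through bore, about 0.65 kg, loose, standing between the fixture's rails (1 mm play), underside 20 mm and top 105 mm above the fixture's origin. Origin: centre of its underside, z up.
- plug: bayonet clamp plug, 94 mm high, about 0.27 kg, parked upright. Origin: tip of its nose; z up its axis, x along both bar handle and lugs. Nose tapers from 5 to 10.5 mm radius over 9 mm, then steel stem of 10.5 mm radius. Hub of 19 mm radius 54 to 60 mm up. Its two halves are alike: a half turn makes no difference.
- plug_grip (a point): middle of the plug's red bar handle, 80 mm above the plug's origin: 64 mm long along the plug's x, 22 mm wide along its y, 60 to 94 mm above the origin. Fingers 19 mm past this height just clear the hub.
- plug_lugs (a point): on the plug's axis at the lugs' middle, 17 mm above the plug's origin. The two steel lugs are 9 mm wide, 6 mm high (14 to 20 mm above the origin) and reach 17 mm out along the plug's +x and -x.
- plug_plate (a point): on the axis at the underside of the plug's black pressure plate (58 mm diameter, 8 mm thick), 23 mm above the plug's origin. The plate lands on the housing's top and slides up the stem, up to 20 mm, against a spring: 5 N at first, then 0.7 N per mm; about 13 N when the lugs clear the collar, 15 N at the socket's floor.
- stand: wooden parking block 100 x 100 x 45 mm, fixed, with a 44 mm hole 37 mm deep in its top. The plug hangs in it by its plate, nose down, origin 22 mm above the block's underside; it lifts straight out. Origin: centre of its underside.
- blank: bystander: a second aluminium housing, 70 x 70 x 85 mm, standing on the bench. Origin: centre of its underside.
- oil: bystander: white bottle of cutting oil, 56 mm diameter, 130 mm high, standing. Origin: centre of its underside.
- brush: bystander: chip brush lying on the bench, about 200 mm long along its x.
- wrench: bystander: steel wrench lying on the bench, about 180 mm long along its x.
There are look-alikes about, which are no part of the job. What is shaped like the plug but orange or purple is not meant.

How it is judged:
By the outcome, as a careful person would: the job done as asked, in the order asked, and still so for the second after the job is handed in, with the robot touching nothing.
It also fails if it takes over 72 s, if anything falls off the work surface, if the arm or the gripper's body presses on something with over 40 N, if the wrist force passes 120 N, or if a joint passes its speed limit or range.

## Working session

There is one attempt and no reset: what is moved stays moved. The work goes in short steps, each a Python script; the robot and the scene stay as the last script left them, time stands still between calls to the robot, and variables do not carry over. Pictures are saved under pics/ and viewed, at most 10 in all, crops included, and the job is handed in when it is done.

```bash
ls; mkdir -p pics
python3 - <<'E'
from plant import env, eyes
import cv2, numpy as np
s=env.state(); print(s['time'],s['position'],s['tool_rot'],s['force'],s['opening'])
for n in ("scene","top"):
    p=eyes.get_image(n); f=p['frame'].copy(); print(n,p['fov_y'],p['cx'],p['cy'],np.round(p['R'],3).tolist(),np.round(p['t'],1).tolist())
    cv2.imwrite(f'pics/{n}0.png',f); 
    for th in ("fixture","housing","plug","stand","plug_plate"):
        for d in eyes.masks_of(th,p)[:4]:
            m=d['mask']; r,c=np.where(m); print(' ',th,round(d['score'],2),np.round(d['centre']),m.sum(),'bbox',c.min(),r.min(),c.max(),r.max(), p['frame'][m].mean(0).round())
print(env.state()['time'])
E
```

```text
pics
0.0 [ 149.10719826 -631.97735334  203.66074668] [-8.44592543e-04  9.93287856e-01  1.15665436e-01 -1.70385550e-04] [-0.06120906 -0.10796573 -0.8893354 ] 87.58626031035533
scene 48.38232877745919 279.98270693506333 212.10086193603607 [[0.579, 0.815, -0.011], [0.552, -0.402, -0.731], [-0.6, 0.418, -0.683]] [-317.8, -234.7, 1766.2]
  fixture 0.77 [243. 219.] 1173 bbox 193 212 246 263 [101. 100. 103.]
  housing 0.87 [228. 218.] 777 bbox 202 206 233 246 [171. 165. 166.]
  housing 0.44 [188. 304.] 383 bbox 295 172 311 200 [ 63.  65. 121.]
  plug 0.9 [183. 302.] 419 bbox 294 172 312 200 [ 66.  70. 125.]
  plug 0.76 [176. 280.] 304 bbox 273 158 289 186 [138.  68. 115.]
  plug 0.65 [181. 340.] 368 bbox 332 166 348 194 [ 63. 110. 184.]
  stand 0.89 [207. 305.] 813 bbox 282 185 325 218 [109. 146. 174.]
  stand 0.58 [244. 222.] 1103 bbox 194 213 247 262 [101.  99. 101.]
  plug_plate 0.68 [191. 338.] 137 bbox 331 182 348 193 [ 67. 126. 214.]
  plug_plate 0.62 [196. 299.] 113 bbox 294 189 311 199 [47. 52. 57.]
  plug_plate 0.56 [180. 280.] 93 bbox 273 176 288 184 [149.  65. 120.]
  plug_plate 0.37 [245. 217.] 1150 bbox 194 212 246 262 [102. 100. 103.]
top 54.41279168683969 278.3249488780687 203.5357807999891 [[0.004, -1.0, 0.001], [-0.991, -0.004, -0.131], [0.131, -0.0, -0.991]] [6.8, 546.4, 1340.7]
  fixture 0.97 [232. 330.] 1273 bbox 307 202 351 257 [114. 112. 116.]
  housing 0.69 [218. 329.] 365 bbox 318 215 345 240 [199. 189. 187.]
  plug 0.78 [215. 198.] 263 bbox 192 203 208 223 [ 87. 142. 205.]
  plug 0.7 [261. 236.] 247 bbox 229 252 247 268 [178.  98. 145.]
  plug 0.62 [224. 239.] 275 bbox 230 211 247 230 [ 83.  91. 162.]
  stand 0.57 [226. 249.] 648 bbox 222 205 256 239 [134. 177. 208.]
  plug_plate 0.66 [217. 202.] 79 bbox 201 208 209 222 [ 78. 145. 216.]
  plug_plate 0.45 [263. 243.] 68 bbox 231 253 247 268 [178.  88. 145.]
  plug_plate 0.41 [222. 243.] 69 bbox 230 216 247 228 [67. 78. 95.]
0.6
```

Run:
```python
import cv2,numpy as np
a=cv2.imread('pics/top0.png')[180:300,160:400]; b=cv2.imread('pics/scene0.png')[130:280,170:400]
a=cv2.resize(a,(600,300),interpolation=3); b=cv2.resize(b,(460,300),interpolation=3)
b=np.pad(b,((0,0),(0,140),(0,0)))
cv2.imwrite('pics/c0.png',np.vstack([a,b]))
```

```text
(no output)
```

View pics/c0.png

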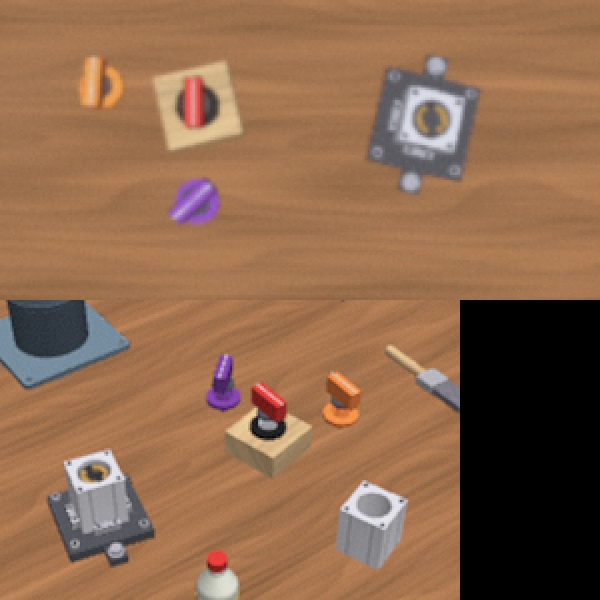

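View pics/top0.png

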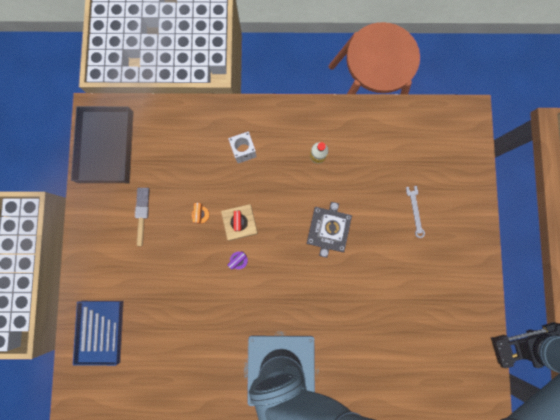

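```bash
cat > h.py <<'E'
import numpy as np, cv2
from plant import env, eyes
from scipy.spatial.transform import Rotation as Rn
def ray(p,rc):
    f=p['frame'].shape[0]/2/np.tan(np.radians(p['fov_y'])/2)
    d=np.array([(rc[1]-p['cx'])/f,(rc[0]-p['cy'])/f,1.]); R=np.array(p['R'])
    return -R.T@np.array(p['t']), R.T@d
def plane(p,rc,z):
    c,d=ray(p,rc); return c+d*(z-c[2])/d[2]
def proj(p,X):
    f=p['frame'].shape[0]/2/np.tan(np.radians(p['fov_y'])/2)
    c=np.array(p['R'])@np.asarray(X,float)+np.array(p['t']); return np.array([c[1]/c[2]*f+p['cy'],c[0]/c[2]*f+p['cx']])
def down(yaw):
    # tool z down; tool y (closing line) at angle yaw in the world
    y=np.array([np.cos(yaw),np.sin(yaw),0]); z=np.array([0,0,-1.]); x=np.cross(y,z)
    q=Rn.from_matrix(np.c_[x,y,z]).as_quat(); return [q[3],q[0],q[1],q[2]]
def yaw_of(q):
    M=Rn.from_quat([q[1],q[2],q[3],q[0]]).as_matrix(); return np.arctan2(M[1,1],M[0,1])
E
python3 - <<'E'
from h import *
p=eyes.get_image('top')
print('red',plane(p,(222,237.5),105),'stand',plane(p,(223,239),45),'hous',plane(p,(228,332.5),105))
s=env.state(); print('yaw',yaw_of(s['tool_rot']))
g=plane(p,(222,237.5),105)
w0=eyes.get_image('wrist'); C=-np.array(w0['R']).T@w0['t']; print('cam',C-s['position'],w0['fov_y'],np.round(w0['R'],2).tolist())
env.goto([g[0]-60,g[1],300],down(np.pi/2)); s=env.state(); print(s['time'],s['position'],s['q'])
w=eyes.get_image('wrist'); cv2.imwrite('pics/w1.png',w['frame'])
for th in ("plug","plug_grip","stand","plug_plate"):
    for d in eyes.masks_of(th,w)[:3]:
        m=d['mask']; print(th,d['score'],d['centre'],m.sum(),w['frame'][m].mean(0).round())
np.save('w1.npy',np.array([w],dtype=object))
E
```

```text
red [477.45511256 138.71016751 105.        ] stand [479.32473044 139.65173066  45.        ] hous [ 459.59407248 -163.22272484  105.        ]
yaw -1.3389367808370056
cam [ 68.58072201  16.40312308 180.20027639] 59.50310634209371 [[0.23, -0.97, 0.0], [-0.94, -0.22, 0.27], [-0.27, -0.06, -0.96]]
3.5917 [417.82457499 137.96092975 299.88481612] [ 0.55823422  0.18921913 -1.07959138  1.89826954  0.18184623  1.15951208
  0.98173239]
plug 0.92 [108.5, 276.8] 2279 [202.  91. 157.]
plug 0.91 [235.3, 381.4] 1822 [ 65. 134. 197.]
plug 0.77 [224.0, 276.4] 2299 [ 67.  70. 155.]
plug_grip 0.94 [110.2, 280.9] 2224 [202.  92. 158.]
plug_grip 0.93 [232.1, 384.0] 1726 [ 65. 135. 198.]
plug_grip 0.56 [224.1, 279.4] 2245 [ 66.  68. 156.]
stand 0.68 [196.3, 276.1] 4597 [145. 200. 226.]
plug_plate 0.73 [206.2, 284.3] 685 [40. 40. 42.]
plug_plate 0.73 [225.1, 366.8] 655 [ 66. 162. 234.]
plug_plate 0.66 [105.3, 264.7] 705 [212.  79. 163.]
```

View pics/w1.png

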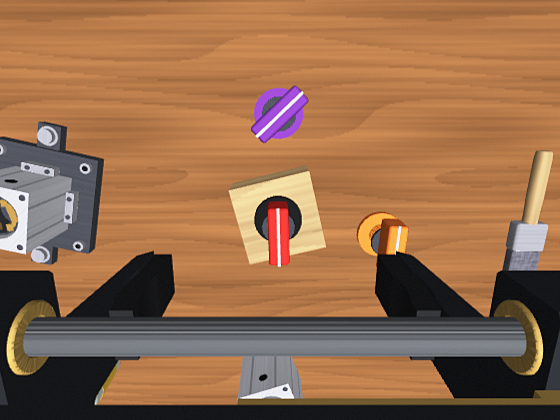

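```bash
cat >> h.py <<'E'
from scipy.optimize import minimize
def redmask(p):
    h=p['frame'].astype(int); m=((h[...,2]>110)&(h[...,2]-h[...,1]>80)&(h[...,2]-h[...,0]>80)&(abs(h[...,1]-h[...,0])<45)).astype(np.uint8)
    m=cv2.morphologyEx(m,cv2.MORPH_CLOSE,np.ones((7,7)))
    n,l,st,_=cv2.connectedComponentsWithStats(m); k=1+np.argmax(st[1:,4]); return (l==k).astype(np.uint8)
def fitbar(p,m,x0,z0):
    def hull(v):
        x,y,a=v; c,s=np.cos(a),np.sin(a)
        P=[proj(p,(x+c*i*32-s*j*11,y+s*i*32+c*j*11,z))[::-1] for i in(-1,1) for j in(-1,1) for z in(z0+60,z0+94)]
        return cv2.convexHull(np.array(P,np.float32))
    def cost(v):
        b=np.zeros(m.shape,np.uint8); cv2.fillConvexPoly(b,np.round(hull(v)*16).astype(np.int32),1,shift=4)
        return 1-(b&m).sum()/(b|m).sum()
    best=min((minimize(cost,[x0[0],x0[1],x0[2]+d],method='Nelder-Mead',options=dict(initial_simplex=np.array([x0[0],x0[1],x0[2]+d])+np.array([[0,0,0],[8,0,0],[0,8,0],[0,0,.3]]))) for d in(-.2,.2)),key=lambda r:r.fun)
    return best.x,best.fun
E
python3 - <<'E'
from h import *
w=np.load('w1.npy',allow_pickle=True)[0]
m=redmask(w); print(m.sum(),fitbar(w,m,[477,139,0],22))
# second, turned view over the plug, and views of fixture
env.goto([477,139+70,290],down(np.pi)); 
w=eyes.get_image('wrist'); m=redmask(w); print(env.state()['q'],m.sum(),fitbar(w,m,[477,139,0],22))
cv2.imwrite('pics/w2.png',w['frame'])
env.goto([400,-163,300],down(np.pi/2)); print(env.state()['time'])
w=eyes.get_image('wrist'); cv2.imwrite('pics/w3.png',w['frame']); np.save('w3.npy',np.array([w],dtype=object))
for th in ("housing","fixture"):
    for d in eyes.masks_of(th,w)[:2]: print(th,d['score'],d['centre'],d['mask'].sum())
E
python3 -c "
import cv2,numpy as np
cv2.imwrite('pics/c3.png',np.vstack([cv2.resize(cv2.imread('pics/w%d.png'%i),(400,300)) for i in (2,)]+[cv2.resize(cv2.imread('pics/w3.png'),(400,300))]))"
```

```text
1293 (array([4.83235401e+02, 1.41792736e+02, 6.75946020e-03]), np.float64(0.08621908127208477))
[ 0.42457412  0.50178069 -1.247403    1.72967986  0.49703146  1.27726848
  2.20301462] 1643 (array([4.81228736e+02, 1.42058806e+02, 2.04407218e-02]), np.float64(0.06700738216922209))
6.4333
fixture 0.75 [183.3, 272.2] 7192
```

View pics/w3.png

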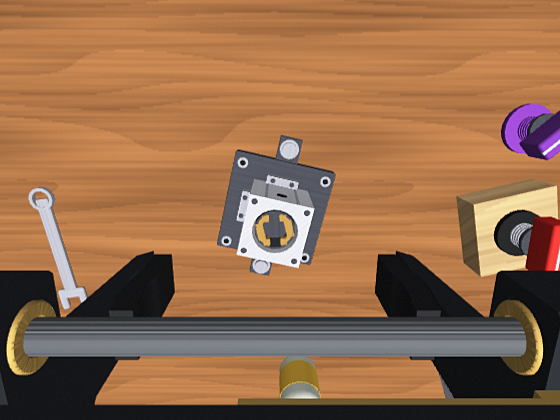

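Run:
```python
from h import *
env.goto([520,-163,175],down(np.pi/2)); print(env.state()['time'])
w=eyes.get_image('wrist'); np.save('w4.npy',np.array([w],dtype=object))
w3=np.load('w3.npy',allow_pickle=True)[0]
def rect(w,z,c,half,s):
    g=np.arange(-half,half,1/s); X,Y=np.meshgrid(g,g)  # col=+x, row=+y
    P=np.array([proj(w,(c[0]+x,c[1]+y,z)) for x,y in zip(X.ravel(),Y.ravel())]).reshape(*X.shape,2).astype(np.float32)
    return cv2.remap(w['frame'],P[...,1],P[...,0],cv2.INTER_CUBIC)
c=(459.6,-163.2)
outs=[]
for k in (w3,w):
    I=rect(k,105,c,55,3); outs.append(I)
    g=cv2.cvtColor(I,cv2.COLOR_BGR2GRAY); m=(g>170).astype(np.uint8); m=cv2.morphologyEx(m,cv2.MORPH_OPEN,np.ones((5,5)))
    ct=max(cv2.findContours(m,0,2)[0],key=cv2.contourArea); r=cv2.minAreaRect(ct)
    print('top rect centre',c[0]-55+r[0][0]/3,c[1]-55+r[0][1]/3,'size',np.array(r[1])/3,'ang',r[2])
    J=rect(k,99,c,30,10); outs.append(cv2.resize(J,(330,330)))
    b=J.astype(int); br=((b[...,2]-b[...,0])>50)
    rr,cc=np.where(br); e=cv2.minEnclosingCircle(np.c_[cc,rr].astype(np.float32)); print('brass circle',c[0]-30+e[0][0]/10,c[1]-30+e[0][1]/10,e[1]/10)
    x=(cc-e[0][0])/10; y=(rr-e[0][1])/10; th=np.arctan2(y,x); R=np.hypot(x,y); s=(R>13)&(R<16)
    hist=np.histogram(th[s]%np.pi,36,(0,np.pi))[0]; print(hist.tolist())
    F2=(np.exp(2j*th[s]).mean()); print('slot dir', (np.angle(-F2)/2), abs(F2))
cv2.imwrite('pics/c4.png',np.vstack([np.hstack(outs[:2]),np.hstack(outs[2:])])[:600])
```

```text
7.3083
top rect centre 464.7799519856771 -162.83421630859374 size [81.33057658 92.32837931] ang 86.18592071533203
brass circle 460.3514343261719 -161.79326171875 22.683738708496094
[0, 0, 0, 0, 150, 660, 760, 758, 757, 756, 683, 442, 474, 609, 722, 756, 758, 761, 760, 757, 760, 762, 760, 759, 761, 759, 757, 739, 748, 758, 759, 672, 195, 0, 0, 0]
slot dir 0.1118520135710007 0.28806718174095086
top rect centre 460.23816833496096 -161.89564819335936 size [71.71471151 73.10480754] ang 77.07400512695312
brass circle 461.75 -161.64999999999998 22.41038818359375
[0, 0, 0, 0, 123, 629, 758, 762, 741, 633, 336, 316, 444, 643, 753, 758, 760, 762, 762, 760, 758, 756, 762, 758, 758, 762, 716, 675, 756, 758, 758, 658, 140, 0, 0, 0]
slot dir 0.15198678222903536 0.30546128028093206
```

View pics/c4.png

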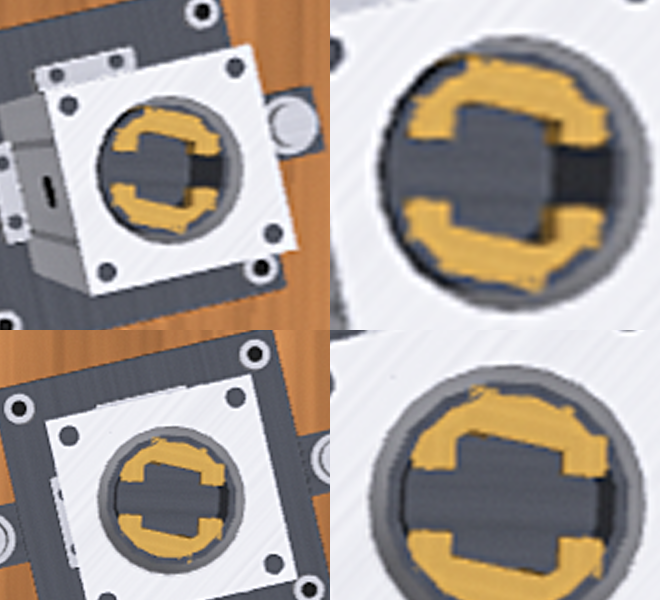

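Run:
```python
from h import *
for y0 in (np.pi/2+.04,-np.pi/2+.04):
    for a in (0.35,0,-.5,-1.0,-1.5,-1.65):
        q=env.ik([461,-162,137],down(y0+a)); print(round(y0,2),a,None if q is None else np.round(q,2))
```

```text
1.61 0.35 [ 1.1   0.63 -1.12  1.97  0.69  0.99  1.6 ]
1.61 0 [ 1.06  0.59 -1.05  1.97  0.63  0.95  1.3 ]
1.61 -0.5 [ 0.99  0.54 -0.94  1.98  0.55  0.91  0.87]
1.61 -1.0 [ 0.91  0.49 -0.83  1.98  0.47  0.87  0.43]
1.61 -1.5 [ 0.82  0.45 -0.71  1.98  0.39  0.84  0.  ]
1.61 -1.65 [ 0.8   0.44 -0.68  1.99  0.37  0.84 -0.13]
-1.53 0.35 [ 0.59  0.39 -0.42  2.    0.22  0.8  -1.14]
-1.53 0 [ 0.53  0.38 -0.35  2.    0.18  0.79 -1.45]
-1.53 -0.5 [-0.57  0.61  1.1   2.06 -0.7   0.91 -1.11]
-1.53 -1.0 [-0.57  0.61  1.1   2.06 -0.7   0.91 -1.61]
-1.53 -1.5 [-0.57  0.61  1.1   2.06 -0.7   0.91 -2.11]
-1.53 -1.65 [ 1.16  0.72 -1.25  1.97  0.8   1.07  2.65]
```

Run:
```python
from h import *
Y=np.pi/2+.013
env.gripper_to(60)
env.goto([482.2,141.9,180],down(Y)); f0=env.state()['force']
print('guard',env.move_linear([482.2,141.9,89.5],100,guard=8)); s=env.state(); print(s['time'],s['position'],s['force']-f0)
env.gripper_to(10,60); s=env.state(); print(s['time'],s['opening'],s['grasp_force'],s['position'],s['force']-f0,s['moment'])
env.move_linear([482.2,141.9,190],120); s=env.state(); print(s['time'],s['opening'],s['grasp_force'],s['position'],s['force']-f0,s['moment'])
p=eyes.get_image('scene'); w=eyes.get_image('wrist')
cv2.imwrite('pics/c5.png',np.hstack([cv2.resize(p['frame'][120:270,200:400],(400,300)),cv2.resize(w['frame'],(400,300))]))
```

```text
guard False
10.175 [482.63755478 142.16285     90.01931178] [-0.52095168  0.30764983  0.72146745]
11.0333 9.897130444408951 0.0 [482.17329216 141.91589372  89.4820423 ] [-1.31393254  0.90915546  0.64734246] [ 0.07936478 -0.14469786  0.00603497]
12.0167 9.917522571941026 0.0 [481.77728902 141.56274572 189.34400645] [-0.77758093  0.42417458  0.45506031] [ 0.0477696  -0.15623731  0.03009586]
```

View pics/c5.png

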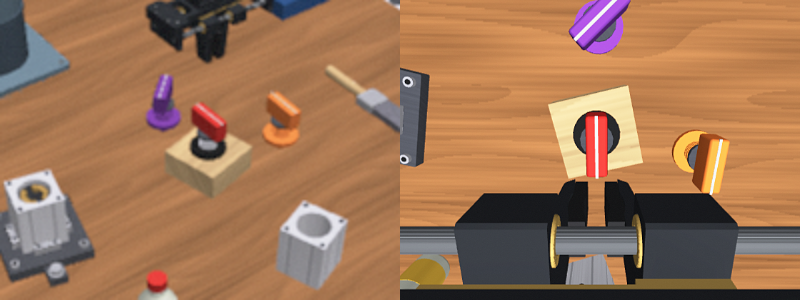

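Run:
```python
from h import *
s=env.state(); T=s['position']; print(T)
out=[]
for n in('scene','top','wrist'):
    p=eyes.get_image(n); a=proj(p,T); m=redmask(p); r,c=np.where(m)
    print(n,'tcp',a.round(1),'plug pred',proj(p,(482,142,105)).round(1),'red',r.mean().round(1),c.mean().round(1),m.sum())
    f=p['frame'].copy(); cv2.circle(f,(int(a[1]),int(a[0])),3,(0,255,0),1); b=proj(p,(482,142,116)); cv2.circle(f,(int(b[1]),int(b[0])),3,(255,0,0),1)
    if n!='wrist':
        r0,c0=int(a[0]),int(a[1]); f=cv2.resize(f[r0-60:r0+60,c0-55:c0+55],(385,420))
    out.append(f[:, 120:440] if n=='wrist' else f)
cv2.imwrite('pics/c6.png',cv2.resize(np.hstack(out),(800,308)))
```

```text
[481.68711576 141.67392172 189.21783841]
scene tcp [157.6 304.8] plug pred [179.4 304.3] red 180.2 304.2 206
top tcp [218.1 233.7] plug pred [220.6 236.5] red 145.7 321.3 54
wrist tcp [243.5 273.7] plug pred [203.4 274.4] red 201.8 274.5 2698
```

View pics/c6.png

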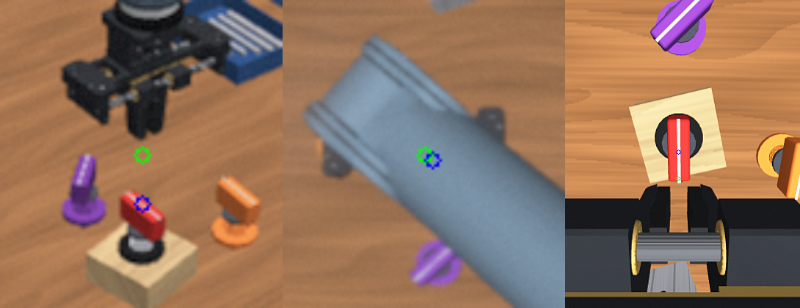

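Run:
```python
from h import *
print(env.grip_depth)
env.move_linear([482.2,141.9,125],120)
f0=env.state()['force']
print(env.move_linear([482.2,141.9,75],40,guard=4)); s=env.state(); print(s['time'],s['position'],s['force']-f0)
w=eyes.get_image('wrist'); cv2.imwrite('pics/c7.png',cv2.resize(w['frame'][150:330,160:400],(640,480)))
```

```text
18.700000000000003
True
14.0167 [481.9952235  141.87798836  78.52945429] [-0.03140536 -0.46125035  5.96387171]
```

View pics/c7.png

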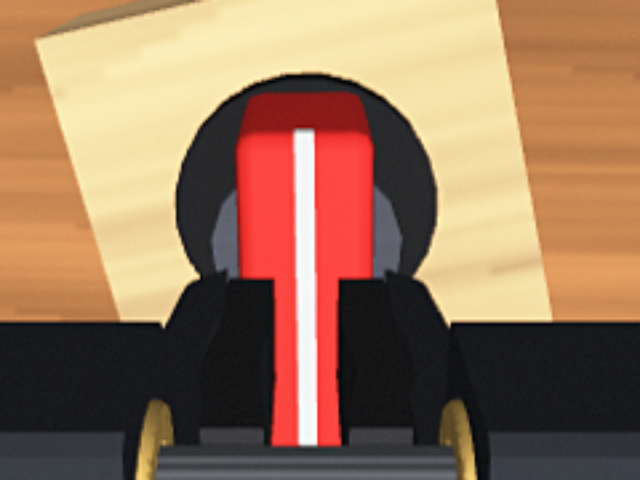

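Run:
```python
from h import *
env.move_linear([482.2,141.9,84],100)
env.gripper_to(60); f0=env.state()['force']
print('guard',env.move_linear([482.2,141.9,51],60,guard=5)); s=env.state(); print(s['time'],s['position'],s['force']-f0)
env.gripper_to(10,60); s=env.state(); print(s['time'],s['opening'],s['grasp_force'],s['position'],s['force']-f0,s['moment'])
if s['opening']>15:
    env.move_linear([482.2,141.9,150],120); s=env.state(); print(s['time'],s['opening'],s['grasp_force'],s['position'],s['force']-f0,s['moment'])
p=eyes.get_image('scene'); w=eyes.get_image('wrist')
cv2.imwrite('pics/c8.png',np.hstack([cv2.resize(p['frame'][100:250,220:370],(400,400)),cv2.resize(w['frame'][90:330,160:400],(400,400))]))
```

```text
guard False
15.875 [482.18128947 142.08348503  50.96696842] [-0.44341082 -0.10328774 -0.69082683]
16.5417 21.242473333623987 59.95395379140973 [482.25694898 141.92558807  51.06808189] [ 0.44921244 -0.15979121  0.67043219] [ 0.04345179 -0.10342793 -0.01511719]
17.5167 21.319677051538758 59.953664503991604 [481.70166628 141.51784174 149.31412943] [-0.00887949 -0.38854334 -2.42664807] [ 0.12943289 -0.17084508 -0.02085801]
```

View pics/c8.png

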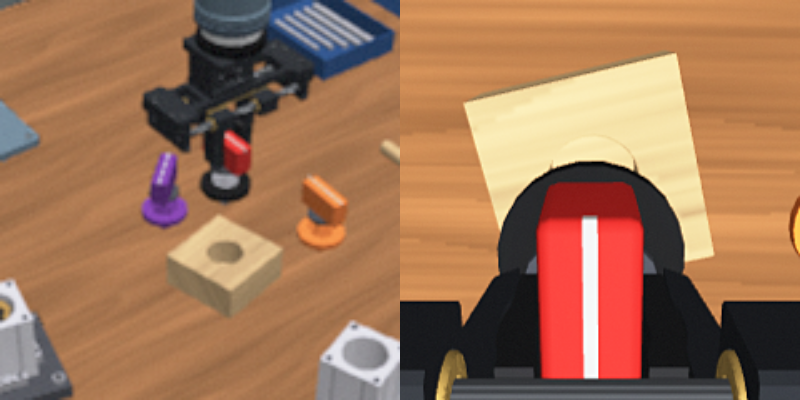

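```bash
cat >> h.py <<'E'
def S(n=3):
    fs=[];ms=[]
    for _ in range(n):
        s=env.state(); fs.append(s['force']); ms.append(s['moment']); env.dwell(.02)
    return env.state(),np.mean(fs,0),np.mean(ms,0)
E
python3 - <<'E'
from h import *
Y=np.pi/2+.045; x,y=460.8,-161.8
env.move_linear([482.2,141.9,165],120)
env.goto([x,y,160],down(Y)); env.dwell(.3)
s,f0,m0=S(5); print(s['time'],s['position'],f0,m0,yaw_of(s['tool_rot'])-Y); np.save('f0.npy',[f0,m0])
env.move_linear([x,y,124],60,guard=6)
z=124
while z>109:
    z-=1; env.move_linear([x,y,z],25); s,f,m=S(2); f=f-f0; m=m-m0
    print(z,s['position'].round(2),f.round(1),m.round(2),round(s['time'],1))
    if f[2]>7 or np.hypot(*f[:2])>8: break
E
```

```text
19.4417 [ 460.98595642 -161.31238207  160.03810156] [ 0.23874445  0.10290111 -3.21228105] [ 0.05639779 -0.15426143 -0.01446705] 0.0009794407916960957
123 [ 460.92 -161.88  123.18] [-0.9 -0.2  0.4] [-0.02  0.   -0.01] 20.5
122 [ 460.78 -161.81  122.  ] [-0.7  0.   0.6] [-0.01 -0.    0.01] 20.8
121 [ 460.77 -161.78  120.95] [-0.3  0.2  0. ] [-0.02  0.02  0.01] 21.0
120 [ 460.79 -161.78  119.97] [-0.4 -0.2  0.3] [ 0.    0.04 -0.  ] 21.3
119 [ 460.77 -161.82  118.98] [-0.2 -0.7  0.3] [-0.   -0.02  0.02] 21.6
118 [ 460.87 -161.8   118.01] [-0.1 -0.   0.6] [-0.01 -0.05 -0.02] 21.9
117 [ 460.83 -161.81  116.98] [0.3 0.2 0.9] [-0.02 -0.08  0.03] 22.2
116 [ 460.87 -161.8   116.01] [ 0.2 -0.6  0.3] [-0.05 -0.1   0.01] 22.5
115 [ 460.84 -161.78  114.98] [-0.   0.6  0.6] [-0.07 -0.11  0.03] 22.7
114 [ 460.84 -161.8   113.98] [ 0.6  0.3 -0.3] [-0.06 -0.15  0.  ] 23.0
113 [ 460.82 -161.81  112.97] [ 0.9 -0.1  0.4] [-0.07 -0.18  0.05] 23.3
112 [ 460.82 -161.82  111.96] [-0.1 -0.1  0.3] [-0.04 -0.22 -0.  ] 23.6
111 [ 460.96 -161.8   111.1 ] [ 0.6 -0.2  2.2] [-0.05 -0.16 -0.  ] 23.9
110 [ 461.03 -161.8   110.24] [ 0.1 -0.9  6.6] [-0.09  0.08  0.04] 24.2
109 [ 461.01 -161.84  109.14] [ 0.1 -0.2  7.3] [-0.06 -0.    0.06] 24.4
```

Run:
```python
from h import *
Y=np.pi/2+.045; x,y=461,-161.8; f0,m0=np.load('f0.npy')
z=109
while z>94:
    z-=1 if z>102 else .5; env.move_linear([x,y,z],25); s,f,m=S(2); f=f-f0; m=m-m0
    print(z,s['position'].round(2),f.round(1),m.round(2),round(s['time'],1))
    if f[2]>7.3+.7*(109-z)+5 or np.hypot(*f[:2])>10: break
```

```text
108 [ 461.05 -161.8   108.02] [-0.6 -0.7  7.4] [-0.05  0.07 -0.02] 24.7
107 [ 461.02 -161.79  107.03] [-0.7 -0.2  8.7] [-0.06  0.14  0.03] 25.0
106 [ 461.05 -161.83  106.08] [-1.   0.2  9. ] [-0.07  0.17  0.04] 25.3
105 [ 461.08 -161.8   105.16] [-1.1 -0.1  9.8] [-0.04  0.22 -0.02] 25.6
104 [ 461.07 -161.82  104.2 ] [-0.8  0.1 10.4] [-0.09  0.27  0.02] 25.9
103 [ 461.07 -161.81  103.25] [-1.3  0.1 11.2] [-0.04  0.33 -0.02] 26.1
102 [ 461.08 -161.82  102.3 ] [-2.2 -0.2 11.5] [-0.06  0.32 -0.01] 26.4
101.5 [ 461.09 -161.82  101.86] [-2.2 -0.1 12.9] [-0.06  0.41  0.02] 26.7
101.0 [ 461.09 -161.77  101.38] [-2.  -0.4 12.8] [-0.05  0.45  0.01] 27.0
100.5 [ 461.12 -161.83  100.9 ] [-2.4 -0.3 12.7] [-0.06  0.44  0.02] 27.3
100.0 [ 461.11 -161.81  100.43] [-1.9 -0.8 13.4] [-0.04  0.5  -0.02] 27.6
99.5 [ 461.11 -161.82   99.97] [-2.   0.3 13.8] [-0.04  0.5  -0.01] 27.8
99.0 [ 461.1  -161.8    99.47] [-2.3 -0.7 14.1] [-0.04  0.52  0.02] 28.1
98.5 [ 461.11 -161.82   99.  ] [-2.3 -0.6 14.6] [-0.04  0.54  0.04] 28.4
98.0 [ 461.11 -161.82   98.53] [-2.3 -0.1 14.5] [-0.04  0.57  0.02] 28.7
97.5 [ 461.1  -161.79   98.05] [-2.8 -0.7 15.7] [-0.04  0.57  0.01] 29.0
97.0 [ 461.13 -161.83   97.59] [-3.2 -0.6 15.8] [-0.02  0.61  0.04] 29.3
96.5 [ 461.11 -161.8    97.1 ] [-3.2  0.1 15.9] [-0.01  0.62  0.02] 29.5
96.0 [ 461.14 -161.82   96.64] [-3.  -0.3 15.5] [-0.04  0.7   0.02] 29.8
95.5 [ 461.17 -161.83   96.41] [-4.6 -0.  19.8] [0.03 0.87 0.06] 30.1
95.0 [ 461.25 -161.84   96.32] [-6.3  0.4 25. ] [0.02 1.34 0.02] 30.4
```

Run:
```python
from h import *
Y=np.pi/2+.045; x,y,z=460.7,-161.8,96.6; f0,m0=np.load('f0.npy')
env.move_linear([x,y,z],25); s,f,m=S(3); print(s['position'].round(2),(f-f0).round(1),(m-m0).round(2))
a=0
while a<1.7:
    a+=.12 if a<1.3 else .03
    env.goto([x,y,z],down(Y-a)); s,f,m=S(2); f=f-f0; m=m-m0
    print(round(a,2),round(Y-yaw_of(s['tool_rot']),3),s['position'].round(2),f.round(1),m.round(2),round(s['opening'],1),round(s['time'],1))
    if m[2]>.33 or f[2]>30 or np.hypot(*f[:2])>14: break
np.save('a.npy',a)
```

```text
[ 461.12 -161.82   97.37] [-2.2 -0.  16.1] [0.   0.55 0.03]
0.12 0.12 [ 461.44 -161.83   97.44] [-1.9 -0.1 15.9] [-0.06  0.43 -0.09] 21.6 31.0
0.24 0.24 [ 461.64 -161.83   97.5 ] [-1.3 -0.1 15.5] [ 0.    0.3  -0.09] 21.3 31.3
0.36 0.36 [ 461.71 -161.82   97.53] [-1.3  0.1 15.6] [-0.01  0.24 -0.1 ] 21.5 31.5
0.48 0.48 [ 461.82 -161.82   97.54] [-1.1 -0.1 15.2] [-0.04  0.31 -0.1 ] 21.6 31.8
0.6 0.6 [ 461.88 -161.81   97.59] [-1.  -0.2 15. ] [-0.    0.22 -0.06] 21.6 32.1
0.72 0.72 [ 461.88 -161.85   97.59] [-1.3  0.  15.1] [ 0.02  0.22 -0.05] 21.3 32.4
0.84 0.84 [ 461.9  -161.83   97.57] [-1.   0.3 14.8] [ 0.01  0.27 -0.08] 21.6 32.7
0.96 0.96 [ 461.89 -161.83   97.58] [-0.9 -0.1 14.7] [-0.01  0.21 -0.09] 21.4 33.0
1.08 1.08 [ 461.9  -161.84   97.59] [-0.9  0.1 15.5] [ 0.02  0.25 -0.08] 21.3 33.2
1.2 1.2 [ 461.87 -161.86   97.58] [-0.8  0.6 15.3] [-0.02  0.28 -0.07] 21.7 33.5
1.32 1.32 [ 461.87 -161.81   97.54] [-1.6  0.2 14.9] [-0.02  0.23 -0.06] 21.2 33.8
1.35 1.349 [ 461.88 -161.85   97.56] [-0.3 -0.1 15.2] [-0.04  0.29  0.18] 21.5 34.1
1.38 1.379 [ 461.87 -161.84   97.53] [-0.6 -0.4 15.5] [-0.03  0.28  0.19] 21.6 34.4
1.41 1.409 [ 461.87 -161.85   97.54] [-1.5  0.1 15. ] [-0.02  0.26  0.21] 21.8 34.7
1.44 1.439 [ 461.88 -161.86   97.54] [-2.   0.1 14.8] [-0.01  0.24  0.2 ] 21.4 34.9
1.47 1.469 [ 461.85 -161.89   97.54] [-1.1 -0.5 15.6] [-0.01  0.26  0.19] 21.7 35.2
1.5 1.499 [ 461.74 -161.88   97.51] [-0.6 -0.4 15.4] [-0.02  0.37  0.25] 21.4 35.5
1.53 1.528 [ 461.57 -161.83   97.48] [-1.8 -0.1 15.2] [-0.03  0.44  0.47] 21.7 35.8
```

Run:
```python
from h import *
Y=np.pi/2+.045; x,y,z=460.7,-161.8,96.6; f0,m0=np.load('f0.npy')
env.goto([x,y,z],down(Y-1.46)); s,f,m=S(3); print(s['position'].round(2),(f-f0).round(1),(m-m0).round(2))
env.gripper_to(60); env.dwell(.2); s,f,m=S(3); print(s['time'],s['opening'],(f-f0).round(1),(m-m0).round(2))
env.move_linear([x,y,165],80); s,f,m=S(3); print(s['time'],s['position'],(f-f0).round(1))
x0=[461,-162]
env.goto([461-80,-162,240],down(np.pi/2)); 
p=eyes.get_image('scene'); w=eyes.get_image('wrist'); mk=redmask(w)
for o in (70,73,76,78,82,85): print(o,*fitbar(w,mk,[461,-162,-1.42],o))
cv2.imwrite('pics/c9.png',np.hstack([cv2.resize(p['frame'][160:280,160:280],(400,400)),cv2.resize(w['frame'][60:300,160:400],(400,400))]))
```

```text
[ 461.73 -161.88   97.47] [-1.2  0.3 15. ] [ 0.01  0.31 -0.03]
37.0583 60.04569696541968 [-0.4  0.7  3.2] [-0.12  0.06 -0.01]
38.1167 [ 460.24868745 -161.7183308   164.47070183] [-0.7 -0.1  3.1]
70 [ 464.56498282 -160.01993137   -1.36231934] 0.17952928297755888
73 [ 463.04740459 -159.81942222   -1.3491174 ] 0.19506305339415075
76 [ 461.07024782 -161.04755541   -1.36423059] 0.21553753596651848
78 [ 459.97099383 -160.76972983   -1.3469731 ] 0.22371828068358368
82 [ 458.47777793 -160.54763539   -1.3466154 ] 0.24591811102738004
85 [ 455.85969019 -161.00451873   -1.38391698] 0.2658351675226217
```

View pics/c9.png

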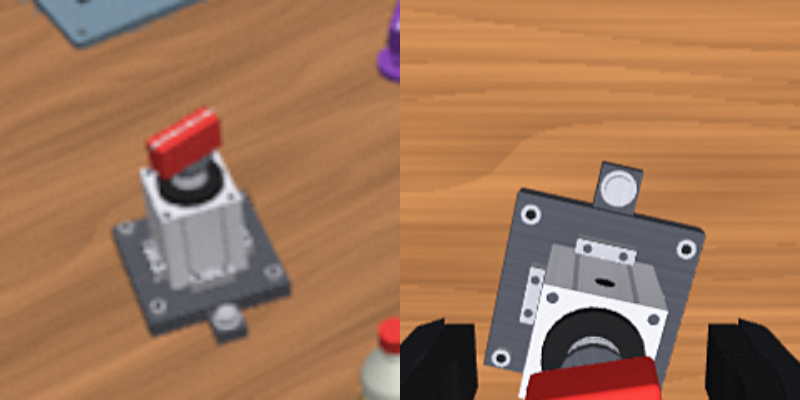

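Run:
```python
from h import *
x,y=461,-161.8; q=down(np.pi/2+.045-1.45)
env.gripper_to(10); env.goto([x,y,160],q); env.move_linear([x,y,143],80); env.dwell(.2)
s,f0,_=S(4)
print(env.move_linear([x,y,122],25,guard=3.5)); s,f,_=S(2); print(s['time'],s['position'],f-f0)
env.move_linear([x,y,170],100); print(env.state()['time'])
```

```text
True
42.9333 [ 461.28274347 -161.97188555  135.11493978] [-1.49191785  0.33016304  7.4060138 ]
43.4333
```

```bash
python3 -c "
from h import *
env.move_linear([461,-161.8,200],100); print(env.sign_off(), env.state()['time'])"
```

```text
the job is handed in; nothing more can be done
the job is handed in; nothing more can be done
```

I handed the job in at about 44 s: the plug went into the slots, was pressed to the socket floor with at most about 25 N, turned about 86° clockwise to the stop and let go. A light touch on the handle put its height at about where the locked position should be, so I believe it sprang into the notches, but I had no direct view of the lugs.

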